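# Wedge the rocking stirrer

### The arm

A 6-joint arm with a two-finger parallel gripper is mounted at the origin on the work surface. World frame = base frame: x ahead of the robot, y to its left, z up, the work surface at z = 0. Lengths are in m, angles in degrees, forces in N, time in s.
With the tool pointing down it reaches from about 0.325 to 0.775 m from the base axis. Payload 5.5 kg.
Tool frame: the origin (TCP) lies at the very end of the fingers, on their centre line; the grasp point (between the pads) lies 19 mm behind it; z points along the fingers, y is the line along which they close (so a half turn about z gives the same grasp; the last joint's range is limited). The gripper opens to 85 mm and grips with 20 to 120 N. Pads are 22 mm wide; open, the fingers measure 114 mm over their backs; the gripper's body (76 mm by 85 mm) begins 54 mm behind the grasp point. The pads swing forward as they close: fully open they stand 13 mm farther back than shut.
Start: joints at [66.48, 5.22, 70.514, -0, 104.267, -3.249], TCP at [0.208, 0.563, 0.231] pointing down, gripper open.
Joint ranges: [-164.24, 164.24], [-49.07, 125.15], [9.68, 141.18], [-86.29, 266.29], [3.28, 154.24], [-151.56, 151.56]. Speed limits (degrees/s): [147.25, 147.25, 172.46, 180, 180, 180].

### API

Orientations are given as a 3x3 rotation matrix whose columns are the frame's x, y, z axes.
In Python, from cell import robot, viewer, nets gives the robot as it stands.
- The arm moves only by the shell command python3 -m jog 'ROWS'. ROWS is JSON, one flat list of numbers, 5 for each row, row after row: the shift along the world's x, y, z in units of 40 mm (1.0 is 40 mm), then the turn about the world's z in units of 5 degrees (1.0 is 5 degrees), then the opening, from 0 (shut) to 1 (fully open). A call has 1 to 5 rows; each row is the pose to reach, as a shift and turn from the pose commanded when the call began; what a row does not reach only later rows make up. A row lasts 1/12 s, in which the tool goes at most 41.7 mm and 7.16 degrees, less where a joint would pass 70% of its speed; a pose out of reach is approached as far as the arm can. A call with a gripper value outside its range is refused whole. The fingers move at their own pace and stop on an object; the grip force is fixed at half the most. Time passes only in rows, so rows that repeat a pose let the fingers close. It gives the time, the measured TCP pose, the force, the opening and the grip force at its end, in the units of the state.
- robot.get_state(): the state, without advancing time (a new reading comes with each control period).
- viewer.capture(name): name is "side" or "top" or "wrist"; returns (picture, depth): 420x560x3 uint8, blue, green, red; 420x560 float32, m along the optical axis (not along the pixel's ray), 0 where there is no reading.
- viewer.get_calibration(name): a dict with "fx", "fy", "cx", "cy" (pixels), "R" (3x3) and "t" (3): a world point X has camera coordinates R X + t. Camera axes: x right, y down, z forward; pixel columns grow to the right and rows downward; lengths in m; the calibration is good to about 2 mm. A picture is of the moment at which its call begins: read the wrist's pose just before it. get_calibration takes no time and is no camera call; for the wrist camera it gives the pose at the moment of the call.
- robot.hand_in(): hands the job in; it is judged then, once.
Trained networks look in the newest picture that a camera, given by its name, has taken for a name from the list of things; names that differ only in an ending like _2 or _b are one class to them, and where a whole thing is asked for, a point or a joint stands for the part that bears it (a point fixed in the world has none). Each returns a list of dicts, best first, with "confidence" (0 to 1); they miss things now and then, are a little off and sometimes report something else, mostly with a low value. They report only what shows in the picture. A call takes as long as a camera call. They do not tell look-alikes from the thing itself.
- nets.look_for(thing, camera): "location" ([x, y, z] in m, in the coordinates of the camera as it stood for that picture, good to about 4 mm: the middle of the surface that is visible of it).
- nets.silhouettes(thing, camera): "region" (420x560 bool, what is visible of it).
The state is a dict: "clock": time; "qpos": joint angles; "dq": joint speeds; "effort": joint torques, N m; "eef_pos": TCP position; "tool_rot": TCP orientation; "wrist_force": force on the tool from outside, world axes, zero at the start; "torque": the same for the moment, N m; "opening": opening from 0.0 (shut) to 1.0 (fully open); "gripper_force": force on a finger pad.
Only numpy, scipy, OpenCV 4.12 (cv2) and the standard library are available. Lean on these libraries where they do the work, as an engineer would, in place of code of your own. Each camera call takes 0.05 s, during which the arm holds its last target. There are 200 camera calls.

### The job

The white magnetic stirrer rocks because one corner, the one with the yellow dot, has no puck under its foot. Push the orange wedge along the bench, tip first, under that foot until it is snug, then press down firmly on the yellow dot with the fingertips to prove that the stirrer no longer rocks, and finish while still holding that press. Nothing is to be picked up, the stirrer stays where it stands with its beaker on it, and the other things on the bench are left alone.

Things in the scene. Friction and masses are not known exactly. Their poses are not given: they have to be found in the camera images.
- stirrer: low white magnetic stirrer, 220 (x) by 200 (y) by 52 mm high, 2.2 kg, loose, on four rubber feet 12 mm high, 20 mm across, at x = +-90, y = +-80 mm. Origin: centre, level with the feet's undersides; z up. Left alone it stands level on three feet; about 1 to 4 N down on the corner x = +90, y = -80 tips it until that foot meets the bench. Flat top but for a 4 mm plate at x -75 to 55, y -45 to 85
- pucks: set of three blue anti-vibration pucks, 42 mm across, fixed to the bench under three of the stirrer's feet (none under the foot at x = +90, y = -80, which hangs clear by the pucks' height, 8 to 13 mm). Their tops lie 13 mm above this origin, which is below the middle of the stirrer; axes as the stirrer's
- loose_corner (a point): point on top of the stirrer's casing, 52 mm above the undersides of the feet, straight above the unsupported foot; marked by a yellow dot 26 mm across
- loose_foot (a point): centre of the underside of the unsupported foot (20 mm across)
- wedge: loose orange wedge, 150 mm long (x), 60 mm wide (y), 0.2 kg; flat upright back face 24 mm high at x = -75, sloping top, thin tip 3 mm high at x = +75. Origin: centre of its underside; x points from the back to the tip, z up. It does not slide back out under load
- wedge_tip (a point): middle of the wedge's tip edge, on the underside (x = +75 mm of the wedge)
- wedge_back (a point): middle of the wedge's flat back face, 11 mm above the underside (x = -75 mm of the wedge)
- beaker: empty glass beaker, 68 across, 85 mm tall, standing on the stirrer's top plate; origin under its centre; a bystander
- amber_bottle: amber glass bottle with black cap, 70 across, 150 mm tall; origin at its underside; a bystander on the bench
- flask: green-tinted conical glass flask, 82 across the foot, 124 mm tall; origin at its underside; a bystander on the bench
- jar: white jar with blue cap, 60 across, 80 mm tall; origin at its underside; a bystander on the bench
- wash_bottle: clear wash bottle with red cap, 66 across, 160 mm tall; origin at its underside; a bystander on the bench
- spatula: spatula with red-brown handle lying flat, 200 mm long (along its x); origin at its underside; a bystander on the bench
There are look-alikes about, which are no part of the job. What is meant by the wedge is not black, and is the smaller of those in its own colour.

How it is judged (in metres and radians):
On the way:
1. the wedge lies under the unsupported foot, the stirrer level and not yet touched (x of loose_foot in the frame of wedge between -0.07 and 0.06 m and y of loose_foot in the frame of wedge between -0.032 and 0.032 m and angle between stirrer's own z axis and vertical below 0.02 rad and contact force between the fingers and stirrer below 0.5 N), for 0.1 s.
At the end, for the whole second after the job is handed in: Fingers press the stirrer with over 4 N within 30 mm of the yellow dot; it stays level within 0.02 rad. The flat-lying, untouched wedge carries over 0.5 N, its tip 15 mm or more past the loose foot's centre, the foot within 32 mm of its centre line; all at rest, beaker upright on the stirrer (x of loose_foot in the frame of wedge between -0.07 and 0.06 m and y of loose_foot in the frame of wedge between -0.032 and 0.032 m and angle between stirrer's own z axis and vertical below 0.02 rad and contact force between the fingers and stirrer above 4 N and horizontal distance between the grasp point and loose_corner below 0.03 m and contact force between wedge and stirrer above 0.5 N and contact force between each of the arm, the fingers and wedge below 0.5 N and linear speed of each of wedge, stirrer below 0.02 m/s and height (world z) of wedge below 0.006 m and horizontal distance between beaker and stirrer below 0.09 m and angle between beaker's own z axis and vertical below 0.1 rad); the arm keeps its last pose, push and grip.
It fails at once if the wedge is lifted off the bench (height (world z) of wedge above 0.015 m).
It fails at once if the stirrer is lifted or tipped (height (world z) of stirrer above 0.03 m or angle between stirrer's own z axis and vertical above 0.2 rad).
It fails at once if the stirrer is shifted by more than 30 mm (distance of stirrer from where it was at the start of the episode above 0.03 m).
It fails at once if the beaker is knocked, lifted or tipped (angle between beaker's own z axis and vertical above 0.35 rad or distance of beaker from where it was at the start of the episode above 0.05 m).
It fails at once if another thing on the bench is moved by more than 30 mm (distance of any of amber_bottle, flask, jar, wash_bottle, spatula from where it was at the start of the episode above 0.03 m).
It also fails if it takes over 67 s, if anything falls off the work surface, if the arm or the gripper's body presses on something with over 40 N, if the wrist force passes 120 N, or if a joint passes its speed limit or range.

## Working session

There is one attempt and no reset: what is moved stays moved. The work goes in short steps, Python scripts to look and compute and a shell command to move; the robot and the scene stay as the last step left them, time stands still between calls to the robot, and variables do not carry over. Pictures are saved under pics/ and viewed, at most 10 in all, crops included, and the job is handed in when it is done.

```bash
mkdir -p pics; ls; cat > h.py <<'E'
import numpy as np, cv2
from cell import robot, viewer, nets
def cap(n,f=None):
    c=viewer.get_calibration(n); p,d=viewer.capture(n)
    if f: cv2.imwrite('pics/'+f,p)
    return p,d,c
def world(d,c):
    v,u=np.indices(d.shape)
    X=np.stack([(u-c['cx'])/c['fx']*d,(v-c['cy'])/c['fy']*d,d],-1)
    return (X-np.array(c['t']).ravel())@np.array(c['R'])
E
python3 - <<'E'
from h import *
a,d,c=cap('top','top.png'); b,d2,c2=cap('side','side.png')
np.savez('top.npz',p=a,d=d,w=world(d,c)); np.savez('side.npz',p=b,d=d2,w=world(d2,c2))
for cam,cc in (('top',c),('side',c2)):
  for t in ['stirrer','wedge','loose_corner','wedge_tip','wedge_back']:
    for r in nets.look_for(t,cam): print(cam,t,round(r['confidence'],2),np.round((np.array(r['location'])-np.array(cc['t']).ravel())@np.array(cc['R']),3))
E
```

```text
pics
top stirrer 0.67 [0.523 0.125 0.065]
top stirrer 0.55 [0.384 0.381 0.113]
top wedge 0.91 [ 0.604 -0.184  0.014]
top wedge 0.67 [ 0.369 -0.184  0.014]
top wedge 0.65 [ 0.778 -0.189  0.014]
top loose_corner 0.64 [0.524 0.129 0.06 ]
top wedge_tip 0.86 [ 0.374 -0.177  0.017]
top wedge_tip 0.84 [ 0.609 -0.186  0.011]
top wedge_tip 0.65 [ 0.781 -0.188  0.015]
top wedge_back 0.67 [ 0.607 -0.186  0.017]
top wedge_back 0.6 [ 0.782 -0.187  0.012]
top wedge_back 0.58 [ 0.373 -0.178  0.017]
top wedge_back 0.54 [ 0.472 -0.406  0.004]
side stirrer 0.67 [0.501 0.189 0.061]
side stirrer 0.24 [0.386 0.415 0.099]
side wedge 0.87 [ 0.355 -0.171  0.016]
side wedge 0.8 [ 0.777 -0.173  0.013]
side loose_corner 0.68 [0.498 0.186 0.064]
side wedge_tip 0.94 [ 0.608 -0.188  0.017]
side wedge_back 0.74 [ 0.78  -0.168  0.013]
side wedge_back 0.63 [ 0.605 -0.186  0.014]
side wedge_back 0.59 [ 0.361 -0.174  0.016]
```

View pics/top.png

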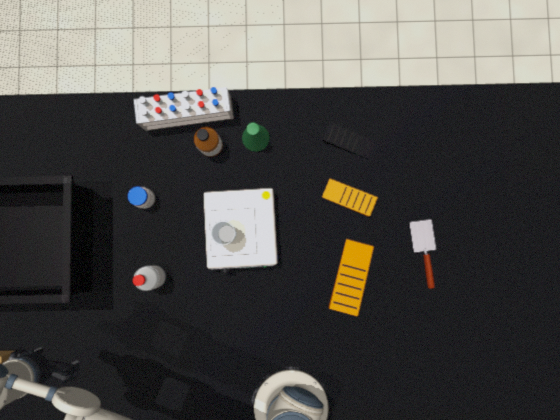

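View pics/side.png

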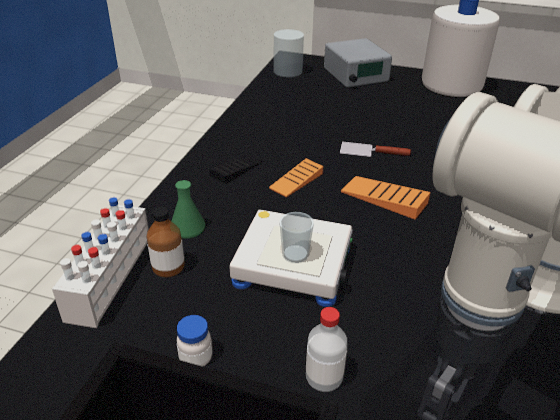

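The top view shows the stirrer at about (240,228) with its yellow dot at (266,196). The small orange wedge is at (350,197), its plain end to the left, and the larger look-alike is at (351,277). Next I measure from colour and depth.

```bash
python3 - <<'E'
from h import *
for n in ('top','side'):
    z=np.load(n+'.npz'); p,w=z['p'],z['w']; hsv=cv2.cvtColor(p,cv2.COLOR_BGR2HSV)
    H,S,V=[hsv[...,i].astype(int) for i in range(3)]
    bench=w[(V<25)&(abs(w[...,0]-.65)<.1)&(abs(w[...,1]+.07)<.06)]; print(n,'bench z',np.median(bench[:,2]))
    m=(S>150)&(V>110)&(H>8)&(H<33)&(abs(w[...,0]-.56)<.16)&(w[...,1]<.3)&(w[...,1]>-.32)&(w[...,2]<.1)
    k,l,st,ce=cv2.connectedComponentsWithStats(cv2.morphologyEx(m.astype(np.uint8),cv2.MORPH_CLOSE,np.ones((7,7))))
    for i in range(1,k):
        if st[i,4]<15: continue
        q=w[(l==i)&m]; q=q[q[:,2]>-.01]; r=cv2.minAreaRect((q[:,:2]*1000).astype(np.float32))
        print(st[i,4],'hue',np.median(H[(l==i)&m]),np.round(q.mean(0),4),'rect',np.round(r[0]),np.round(r[1]),round(r[2],1))
        if st[i,4]>300:
            A=np.c_[q[:,:2]-q[:,:2].mean(0),np.ones(len(q))]; print('  slope',np.linalg.lstsq(A,q[:,2],rcond=None)[0]); print('  box',np.round(cv2.boxPoints(r)).tolist())
    m=(w[...,2]>.045)&(w[...,2]<.085)&(abs(w[...,0]-.523)<.17)&(abs(w[...,1]-.12)<.17)&(V>120)&((S<60)|((H>20)&(H<33)))
    k,l,st,ce=cv2.connectedComponentsWithStats(m.astype(np.uint8)); i=1+st[1:,4].argmax()
    q=w[l==i]; r=cv2.minAreaRect((q[:,:2]*1000).astype(np.float32)); print('stirrer',r,'z',np.median(q[:,2])); print(np.round(cv2.boxPoints(r)).tolist())
print(robot.get_state()['tool_rot'])
E
```

```text
top bench z 0.0017892129346499858
1117 hue 21.0 [ 0.6079 -0.1859  0.0118] rect [ 609. -187.] [157.  67.] 66.9
  slope [-0.10188523 -0.08333405  0.01179887]
  box [[547.0, -246.0], [609.0, -272.0], [670.0, -128.0], [609.0, -102.0]]
41 hue 29.0 [0.6144 0.06   0.0609] rect [614.  60.] [18. 18.] 88.3
772 hue 21.0 [ 0.4372 -0.2002  0.0077] rect [ 432. -202.] [87. 88.] 73.8
  slope [-0.13833434  0.0540512   0.00774526]
  box [[377.0, -232.0], [462.0, -256.0], [486.0, -172.0], [402.0, -148.0]]
stirrer ((520.7196044921875, 138.3544921875), (222.1491241455078, 200.69869995117188), 2.288486957550049) z 0.06147520191372746
[[406.0, 234.0], [414.0, 34.0], [636.0, 43.0], [628.0, 243.0]]
side bench z 0.001519139031848837
976 hue 15.0 [ 0.6051 -0.186   0.0135] rect [ 606. -204.] [188.  85.] 71.1
  slope [-0.01554465 -0.12324423  0.01346197]
  box [[535.0, -279.0], [616.0, -307.0], [677.0, -129.0], [596.0, -102.0]]
587 hue 14.0 [ 0.4364 -0.1955  0.0099] rect [ 433. -202.] [93. 89.] 74.0
  slope [-0.12211732 -0.00750633  0.00990107]
  box [[377.0, -235.0], [463.0, -259.0], [488.0, -169.0], [403.0, -145.0]]
stirrer ((519.8880615234375, 135.59225463867188), (220.6494903564453, 203.4617462158203), 2.322404623031616) z 0.06282426420869014
[[406.0, 233.0], [414.0, 29.0], [634.0, 38.0], [626.0, 242.0]]
[[-9.38050542e-01  3.46498456e-01 -5.97825971e-06]
 [ 3.46498456e-01  9.38050541e-01  5.40208487e-05]
 [ 2.43260504e-05  4.86028287e-05 -9.99999999e-01]]
```

```bash
J="python3 -m jog"; 
$J '[0.36,-0.86,0.2,-1.24,1, 0.72,-1.72,0.4,-2.48,0.6, 1.08,-2.58,0.6,-3.72,0.3, 1.44,-3.44,0.8,-4.96,0.3, 1.8,-4.3,1,-6.2,0.3]' >/dev/null
$J '[0.36,-0.86,0,-1.24,0.3, 0.72,-1.72,0,-2.48,0.3, 1.08,-2.58,0,-3.72,0.3, 1.44,-3.44,0,-4.96,0.3, 1.8,-4.3,0,-6.2,0.3]' >/dev/null
$J '[0.36,-0.86,0,-1.24,0.3, 0.72,-1.72,0,-2.48,0.3, 1.08,-2.58,0,-3.72,0.3, 1.44,-3.44,0,-4.96,0.3, 1.8,-4.3,0,-6.2,0.3]' >/dev/null
$J '[0.36,-0.86,0,0,0.3, 0.72,-1.72,0,0,0.3, 1.08,-2.58,0,0,0.3, 1.44,-3.44,0,0,0.3, 1.6,-3.6,0,0,0.3]'
python3 - <<'E'
from h import *
s=robot.get_state(); print(s['eef_pos'],s['qpos'],s['tool_rot'][:,1] if hasattr(s['tool_rot'],'shape') else s['tool_rot'],s['opening'])
a,d,c=cap('wrist','w1.png'); np.savez('w1.npz',p=a,d=d,w=world(d,c))
E
```

```text
clock: 2.27
eef_pos: [0.4885, -0.1018, 0.2704]
tool_rot: [[0.4, 0.917, -0.001], [0.917, -0.4, -0.002], [-0.002, -0.0, -1.0]]
wrist_force: [-0.7, 0.1, 0.1]
opening: 0.302
gripper_force: 0.0
[ 0.48850845 -0.10177576  0.27039176] [-15.60078413  -9.60039323  80.97897887  -0.11540338 108.65179186
   7.91405472] [ 9.16699638e-01 -3.99576907e-01 -2.61721254e-04] 0.30165321326390093
```

View pics/w1.png

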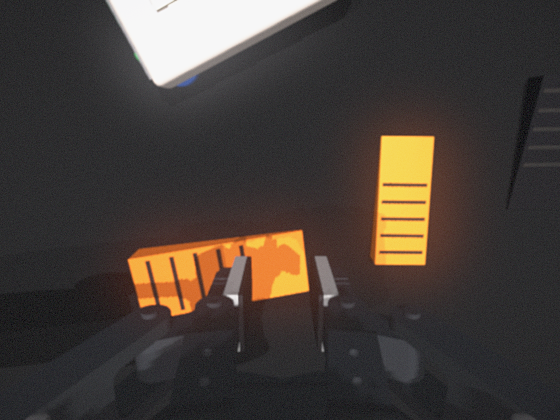

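The wrist picture shows the small wedge at (405,200), upright in the image with its striped back at the bottom (row ~265), so the tool's heading already matches it. The larger look-alike is at (220,270). I'll refine the wedge pose from this picture.

```bash
cat >> h.py <<'E'
def wedge(p,w,x0,y0,rad=.13):
    hsv=cv2.cvtColor(p,cv2.COLOR_BGR2HSV); H,S,V=[hsv[...,i].astype(int) for i in range(3)]
    m=(S>150)&(V>90)&(H>8)&(H<33)&(np.hypot(w[...,0]-x0,w[...,1]-y0)<rad)&(w[...,2]<.045)
    k,l,st,ce=cv2.connectedComponentsWithStats(cv2.morphologyEx(m.astype(np.uint8),cv2.MORPH_CLOSE,np.ones((9,9))))
    i=1+st[1:,4].argmax(); q=w[(l==i)&m]; r=cv2.minAreaRect((q[:,:2]*1000).astype(np.float32))
    return q,r,cv2.boxPoints(r)
E
python3 - <<'E'
from h import *
z=np.load('w1.npz'); q,r,b=wedge(z['p'],z['w'],.609,-.187); print(r,np.round(b).tolist())
z=np.load('top.npz'); w=z['w'];p=z['p']
for n,(x,y) in dict(flask=(255,135),amber=(208,140)).items(): print(n,w[y,x])
E
```

```text
((611.521240234375, -195.62100219726562), (164.08497619628906, 72.71759796142578), 66.71076202392578) [[546.0, -257.0], [612.0, -285.0], [677.0, -135.0], [611.0, -106.0]]
flask [0.77980343 0.08533704 0.10418343]
amber [0.76462216 0.21489332 0.12173295]
```

```bash
J="python3 -m jog"; 
$J '[0.37,-0.99,0,0,0.3, 0.74,-1.98,0,0,0.3, 1.1,-2.97,0,0,0.3, 1.47,-3.96,0,0,0.3, 1.84,-4.95,0,0,0.3]' >/dev/null
$J '[0,0,-1,0,0.3, 0,0,-2,0,0.3, 0,0,-3,0,0.3, 0,0,-4,0,0.3, 0,0,-5,0,0.3]' 
$J '[0,0,-0.5,0,0.3, 0,0,-1,0,0.3, 0,0,-1.4,0,0.3, 0,0,-1.5,0,0.3, 0,0,-1.5,0,0.3]' 
python3 - <<'E'
from h import *
a,d,c=cap('side'); cv2.imwrite('pics/s2.png',cv2.resize(a[120:300,150:450],None,fx=2.5,fy=2.5))
E
```

```text
clock: 3.15
eef_pos: [0.5606, -0.2911, 0.0698]
tool_rot: [[0.394, 0.919, 0.0], [0.919, -0.394, 0.0], [0.0, 0.0, -1.0]]
wrist_force: [0.7, -0.3, -0.0]
opening: 0.301
gripper_force: 0.0
clock: 3.57
eef_pos: [0.5598, -0.2909, 0.0098]
tool_rot: [[0.394, 0.919, -0.003], [0.919, -0.394, 0.002], [0.001, -0.003, -1.0]]
wrist_force: [0.3, 0.1, 0.3]
opening: 0.3
gripper_force: 0.0
```

View pics/s2.png

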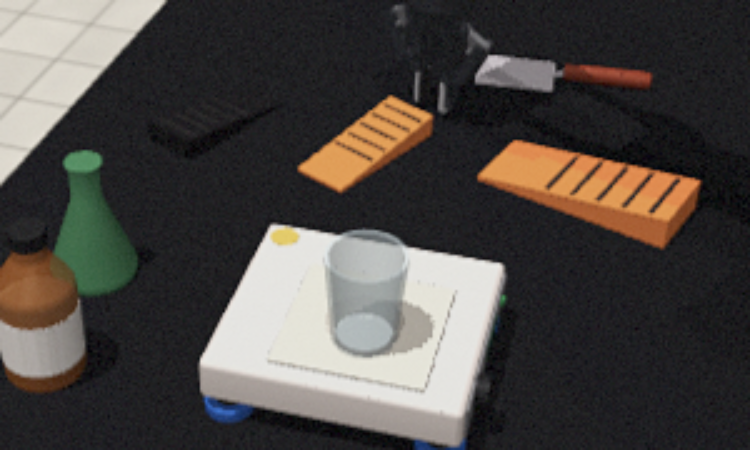

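```bash
J="python3 -m jog"; 
$J '[0.28,-0.12,0,0,0.3, 0.43,0.22,0,0,0.3, 0.43,0.22,0,0,0.3]' | grep -E 'eef|wrist'
python3 - <<'E'
import numpy as np
c0=np.array([.610,-.189]); th=np.radians(66.8)
R=lambda a:np.array([[np.cos(a),-np.sin(a)],[np.sin(a),np.cos(a)]])
icr=c0+R(th)@[0,.2]
t0=c0+R(th)@[-.086,-.004]; print('contact TCP',t0)
for a in range(0,31,3):
    A=R(np.radians(a)); print(a,np.round((icr+A@(t0-icr)-t0)/.04,2),'com',np.round(icr+A@(c0-icr),3))
E
```

```text
eef_pos: [0.5798, -0.282, 0.0135]
wrist_force: [1.2, 0.3, -0.4]
contact TCP [ 0.57979754 -0.26962141]
0 [0. 0.] com [ 0.61  -0.189]
3 [0.2  0.21] com [ 0.614 -0.179]
6 [0.4  0.42] com [ 0.617 -0.169]
9 [0.58 0.65] com [ 0.62  -0.159]
12 [0.74 0.89] com [ 0.622 -0.149]
15 [0.9  1.13] com [ 0.624 -0.139]
18 [1.04 1.38] com [ 0.625 -0.128]
21 [1.17 1.64] com [ 0.626 -0.118]
24 [1.29 1.91] com [ 0.626 -0.107]
27 [1.39 2.18] com [ 0.626 -0.097]
30 [1.48 2.45] com [ 0.625 -0.087]
```

```bash
J="python3 -m jog"; 
$J '[0.04,0.1,-0.08,0,0.3, 0.07,0.18,-0.08,0,0.3, 0.1,0.25,-0.08,0,0.3, 0.13,0.32,-0.08,0,0.3, 0.13,0.32,-0.08,0,0.3]' | grep -E 'eef|wrist'
$J '[0.1,0.1,0,0.3,0.3, 0.2,0.21,0,0.6,0.3, 0.3,0.32,0,0.9,0.3, 0.4,0.42,0,1.2,0.3, 0.4,0.42,0,1.2,0.3]' | grep -E 'eef|wrist'
python3 - <<'E'
from h import *
a,d,c=cap('side'); cv2.imwrite('pics/s3.png',cv2.resize(a[120:300,150:450],None,fx=2.5,fy=2.5))
t,d,c=cap('top'); q,r,b=wedge(t,world(d,c),.612,-.18); print(r)
E
```

```text
eef_pos: [0.583, -0.2703, 0.0082]
wrist_force: [-0.4, 0.3, 0.3]
eef_pos: [0.5998, -0.2529, 0.0081]
wrist_force: [-0.2, -1.0, -0.2]
((618.662109375, -155.79319763183594), (135.04408264160156, 66.57858276367188), 74.31343078613281)
```

View pics/s3.png

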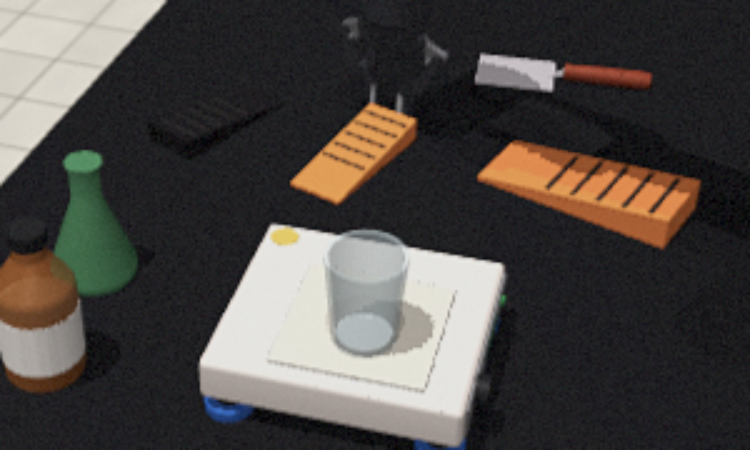

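The fingers (385,100) are on the wedge's back face and the wedge is turning with them, now at about 74°. I'll continue the arc.

```bash
J="python3 -m jog"; 
$J '[0.1,0.11,0,0.3,0.3, 0.18,0.23,0,0.6,0.3, 0.26,0.35,0,0.9,0.3, 0.34,0.47,0,1.2,0.3, 0.42,0.59,0,1.5,0.3]' | grep -E 'eef|wrist'
$J '[0.08,0.12,0,0.3,0.3, 0.15,0.25,0,0.6,0.3, 0.22,0.37,0,0.9,0.3, 0.22,0.37,0,0.9,0.3]' | grep -E 'eef|wrist'
cat > look.py <<'E'
from h import *
import sys
x,y=map(float,sys.argv[1:3])
foot=np.array([.6136,.0612])
print('tool',robot.get_state()['eef_pos'],robot.get_state()['tool_rot'][:,1],robot.get_state()['wrist_force'])
for n in ('top','side'):
    t,d,c=cap(n)
    if n=='side': cv2.imwrite('pics/last.png',cv2.resize(t[120:300,150:450],None,fx=2.5,fy=2.5))
    q,r,b=wedge(t,world(d,c),x,y)
    a=r[2] if r[1][0]>r[1][1] else r[2]+90
    h=np.array([np.cos(np.radians(a)),np.sin(np.radians(a))]); C=np.array(r[0])/1000
    tip=C+h*(max(r[1])/2000-.0035); com=tip-.075*h
    f=foot-com; print(n,np.round(r[1]),'yaw %.1f'%a,'tip',tip.round(4),'com',com.round(4),'foot in wedge',round(f@h,4),round(f@[-h[1],h[0]],4))
E
python3 look.py .626 -.13
```

```text
eef_pos: [0.616, -0.2298, 0.008]
wrist_force: [-0.4, -0.4, -1.0]
eef_pos: [0.6251, -0.2143, 0.0081]
wrist_force: [0.1, -0.1, 0.1]
tool [ 0.62509845 -0.21430216  0.00809809] [ 9.96060937e-01 -8.86710113e-02  2.49005014e-04] [ 0.08949281 -0.11104276  0.13355781]
top [156.  65.] yaw 85.4 tip [ 0.6294 -0.0514] com [ 0.6233 -0.1261] foot in wedge 0.1859 0.0247
side [196.  73.] yaw 85.3 tip [ 0.6331 -0.0511] com [ 0.627  -0.1259] foot in wedge 0.1853 0.0287
```

```bash
J="python3 -m jog"; 
$J '[0.08,0.16,0,0.36,0.3, 0.15,0.32,0,0.72,0.3, 0.22,0.48,0,1.08,0.3, 0.29,0.64,0,1.44,0.3, 0.35,0.8,0,1.8,0.3]' | grep -E 'eef|wrist'
$J '[-0.01,0.15,0,0,0.3, -0.02,0.3,0,0,0.3, -0.03,0.45,0,0,0.3, -0.04,0.6,0,0,0.3, -0.04,0.6,0,0,0.3]' | grep -E 'eef|wrist'
python3 look.py .626 -.08
```

```text
eef_pos: [0.6389, -0.1829, 0.0082]
wrist_force: [0.4, -1.6, -0.5]
eef_pos: [0.6368, -0.1581, 0.0081]
wrist_force: [0.6, -0.1, 0.3]
tool [ 0.63676707 -0.15811095  0.00809195] [ 9.97823739e-01  6.59376560e-02 -1.08758521e-04] [ 0.6087168  -0.14238849  0.30949681]
top [ 66. 157.] yaw 94.3 tip [0.6164 0.0038] com [ 0.622 -0.071] foot in wedge 0.1324 -0.0015
side [ 67. 160.] yaw 94.2 tip [ 0.6198 -0.0289] com [ 0.6253 -0.1037] foot in wedge 0.1653 -0.0005
```

```bash
J="python3 -m jog"; 
$J '[-0.01,0.17,0,0,0.3, -0.03,0.34,0,0,0.3, -0.04,0.51,0,0,0.3, -0.05,0.68,0,0,0.3, -0.06,0.85,0,0,0.3]' | grep -E 'eef|wrist'
$J '[-0.01,0.16,0,0,0.3, -0.02,0.32,0,0,0.3, -0.04,0.48,0,0,0.3, -0.05,0.64,0,0,0.3, -0.06,0.8,0,0,0.3]' | grep -E 'eef|wrist'
$J '[0,0.04,0,0,0.3, 0,0.07,0,0,0.3, 0,0.1,0,0,0.3]' | grep -E 'eef|wrist'
python3 look.py .618 -.005
```

```text
eef_pos: [0.6344, -0.1248, 0.008]
wrist_force: [-0.0, -0.7, 0.9]
eef_pos: [0.632, -0.0929, 0.008]
wrist_force: [1.2, -0.8, -0.3]
eef_pos: [0.632, -0.0896, 0.008]
wrist_force: [-0.7, -0.4, -0.8]
tool [ 0.63204785 -0.08957702  0.00803615] [ 9.97877170e-01  6.51240847e-02 -8.43345913e-05] [-0.68917443 -0.37893903 -0.84285658]
top [66. 67.] yaw 94.2 tip [0.6135 0.0414] com [ 0.6191 -0.0334] foot in wedge 0.0948 -0.0015
side [61. 95.] yaw 94.0 tip [ 0.6168 -0.0201] com [ 0.622 -0.095] foot in wedge 0.1564 -0.0024
```

```bash
J="python3 -m jog"; 
$J '[-0.01,0.07,0,0,0.3, -0.01,0.14,0,0,0.3, -0.01,0.21,0,0,0.3, -0.02,0.28,0,0,0.3, -0.02,0.35,0,0,0.3]' | grep -E 'eef|wrist'
$J '[0,0.03,0,0,0.3, 0,0.06,0,0,0.3, 0,0.09,0,0,0.3, 0,0.12,0,0,0.3]' | grep -E 'eef|wrist'
$J '[0,0.03,0,0,0.3, 0,0.06,0,0,0.3, 0,0.09,0,0,0.3, 0,0.12,0,0,0.3]' | grep -E 'eef|wrist'
```

```text
eef_pos: [0.6312, -0.0754, 0.0081]
wrist_force: [0.1, -0.6, 0.3]
eef_pos: [0.6313, -0.0708, 0.0081]
wrist_force: [-0.3, -0.7, -0.2]
eef_pos: [0.6313, -0.0673, 0.0081]
wrist_force: [0.6, -7.4, 0.2]
```

```bash
J="python3 -m jog"; 
$J '[0,0,0,0,0.3, 0,0,0,0,0.3]' | grep -E 'eef|wrist'
python3 - <<'E'
from h import *
p,d,c=cap('top'); w=world(d,c); hsv=cv2.cvtColor(p,cv2.COLOR_BGR2HSV); S,V,H=hsv[...,1],hsv[...,2],hsv[...,0]
z0=np.load('top.npz')
def st(p,w):
    hsv=cv2.cvtColor(p,cv2.COLOR_BGR2HSV); H,S,V=[hsv[...,i].astype(int) for i in range(3)]
    m=(w[...,2]>.045)&(w[...,2]<.085)&(abs(w[...,0]-.523)<.17)&(abs(w[...,1]-.12)<.17)&(V>120)&((S<60)|((H>20)&(H<33)))
    k,l,s,_=cv2.connectedComponentsWithStats(m.astype(np.uint8)); q=w[l==1+s[1:,4].argmax()]
    A=np.c_[q[:,:2]-q[:,:2].mean(0),np.ones(len(q))]; print(cv2.minAreaRect((q[:,:2]*1000).astype(np.float32)),np.linalg.lstsq(A,q[:,2],rcond=None)[0])
st(z0['p'],z0['w']); st(p,w)
E
```

```text
eef_pos: [0.6313, -0.0673, 0.0081]
wrist_force: [0.5, -5.9, -1.3]
((520.7196044921875, 138.3544921875), (222.1491241455078, 200.69869995117188), 2.288486957550049) [-0.00244454  0.00876086  0.06158771]
((520.7597045898438, 137.99496459960938), (222.14259338378906, 200.0306854248047), 2.2108023166656494) [-0.00223068  0.00958741  0.06160905]
```

```bash
J="python3 -m jog"; 
$J '[0.01,-0.2,0,0,0.3, 0.03,-0.5,0,0,0.3, 0.07,-1,0,0,0.3, 0.07,-1,0.8,0,0.3, 0.07,-1,1.6,0,0.3]' | grep -E 'eef|wrist'
$J '[0,0,0.8,0,0, 0,0,1.6,0,0, -0.1,0.9,1.6,0,0, -0.2,1.9,1.6,0,0, -0.3,2.8,1.6,0,0]' | grep -E 'eef|wrist'
$J '[-0.2,0.7,0,0,0, -0.2,1.4,0,0,0, -0.2,1.4,0,0,0, -0.2,1.4,0,0,0]'
python3 - <<'E'
from h import *
s=robot.get_state(); dot=np.array([.6136,.0605]); print(np.round((dot-s['eef_pos'][:2])/.04,2))
p,d,c=cap('side','s4.png')
E
```

```text
eef_pos: [0.632, -0.1073, 0.0694]
wrist_force: [0.4, 1.1, 0.1]
eef_pos: [0.6223, 0.0064, 0.1373]
wrist_force: [-0.6, 0.9, -0.6]
clock: 10.23
eef_pos: [0.614, 0.0629, 0.1361]
tool_rot: [[-0.068, 0.998, -0.0], [0.998, 0.068, 0.0], [0.0, -0.0, -1.0]]
wrist_force: [-0.4, -0.1, -0.6]
opening: 0.002
gripper_force: 0.0
[-0.01 -0.06]
```

View pics/s4.png

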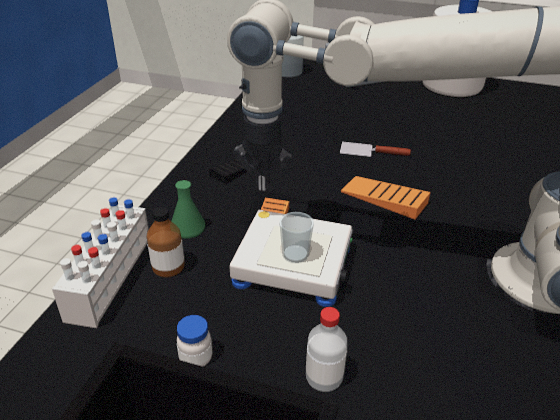

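The wedge sits under the dotted corner (275,207), with the shut fingers above the dot at (262,185). Now down, slowly at the end.

```bash
J="python3 -m jog"; 
$J '[0,-0.05,-0.6,0,0, 0,-0.05,-1.2,0,0, 0,-0.05,-1.6,0,0, 0,-0.05,-1.65,0,0, 0,-0.05,-1.65,0,0]' | grep -E 'eef|wrist'
$J '[0,0,-0.03,0,0, 0,0,-0.06,0,0, 0,0,-0.09,0,0, 0,0,-0.09,0,0]' | grep -E 'eef|wrist'
$J '[0,0,-0.03,0,0, 0,0,-0.06,0,0, 0,0,-0.09,0,0, 0,0,-0.09,0,0]' | grep -E 'eef|wrist'
```

```text
eef_pos: [0.6134, 0.0584, 0.0686]
wrist_force: [-0.4, -0.1, 0.1]
eef_pos: [0.6146, 0.0599, 0.0674]
wrist_force: [0.2, 0.1, -0.7]
eef_pos: [0.6139, 0.06, 0.0625]
wrist_force: [0.4, 0.7, -0.8]
```

```bash
J="python3 -m jog"; 
$J '[0,0,-0.02,0,0, 0,0,-0.04,0,0, 0,0,-0.05,0,0, 0,0,-0.05,0,0]' | grep -E 'eef|wrist'
$J '[0,0,-0.02,0,0, 0,0,-0.04,0,0, 0,0,-0.04,0,0, 0,0,-0.04,0,0]' | grep -E 'eef|wrist'
```

```text
eef_pos: [0.6141, 0.06, 0.0612]
wrist_force: [-0.7, 0.5, 1.5]
eef_pos: [0.6142, 0.06, 0.0611]
wrist_force: [-4.5, 0.3, 8.4]
```

```bash
J="python3 -m jog"; 
$J '[0,0,-0.03,0,0, 0,0,-0.03,0,0, 0,0,-0.03,0,0, 0,0,-0.03,0,0, 0,0,-0.03,0,0]' | grep -E 'eef|wrist'
$J '[0,0,0,0,0, 0,0,0,0,0, 0,0,0,0,0, 0,0,0,0,0, 0,0,0,0,0]' 
python3 - <<'E'
from h import *
p,d,c=cap('side'); cv2.imwrite('pics/s5.png',cv2.resize(p[150:320,200:400],None,fx=3.4,fy=3.4))
E
```

```text
eef_pos: [0.6142, 0.06, 0.061]
wrist_force: [-6.4, -0.0, 12.5]
clock: 12.87
eef_pos: [0.6142, 0.06, 0.0611]
tool_rot: [[-0.065, 0.998, 0.002], [0.998, 0.065, 0.0], [-0.0, 0.002, -1.0]]
wrist_force: [-7.1, -0.5, 12.3]
opening: 0.002
gripper_force: 6.4
```

View pics/s5.png

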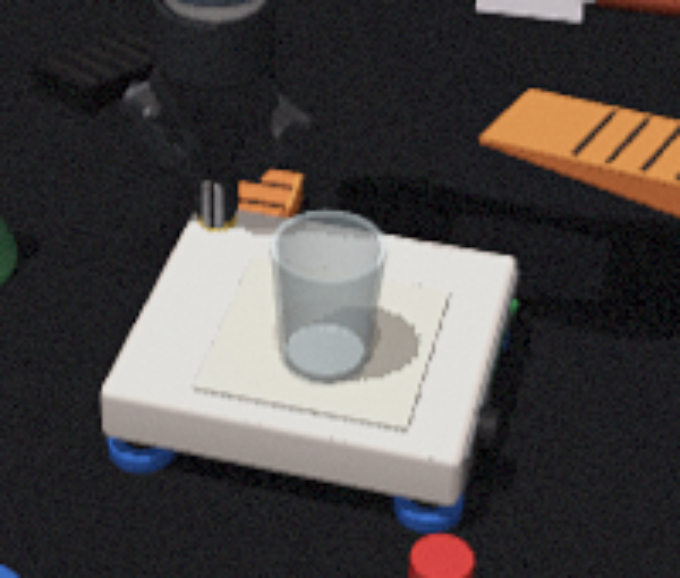

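The shut fingers press on the dot (215,220) with a steady 12 N and the corner does not yield. The wedge is in place beneath it and the beaker is undisturbed.

```bash
python3 -c "
from cell import robot
print(robot.hand_in())"
```

```text
the job is handed in; nothing more can be done
None
```

I pushed the wedge snug under the loose foot, and the job was handed in with the fingertips holding a steady 12 N press on the yellow dot, the corner not giving; no verdict came back.

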